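# Cock the glue-joint hammer and load the test piece

## Task

Make the glue-joint tester ready for a blow: draw its sprung hammer back by the knob until its nose clicks in behind the catch tooth, without ramming it into the stop behind the tooth, then ease it forward gently until the hair-trigger catch has taken the whole load, and let go without it firing. Then lay the wooden test piece flat and lengthwise on the raised bed where the hammer had been, one end up against the steel anvil, with the hammer still cocked. Leave the other things where they are.

Things in the scene. Friction and masses are not known exactly. Their poses are not given: they have to be found in the camera images.
- tester: Fixed impact tester on a plywood board 12 mm thick. Origin: on the hammer's vertical pivot axis, at table height. In its frame (mm) the board spans x -215..105, y -45..225. The wooden bed is x -35..60, y 113..147, top z = 24; the steel anvil's face, looking to -x, is at x = 60, y 90..170, top z = 55. Pivot post: 22 across, 76 high.
- hammer (a joint): Hammer angle (rad): 0 = at rest, lying over the bed along the tester's +y; grows (1.45 at most) as the knob is drawn round the pivot towards the tester's -x, counter-clockwise from above. A spring always drives it back to 0: about 6 N at the knob at 0 rad, 9 N at 1.1 rad; let go uncaught, it fires.
- hammer_knob (a point): Middle of the upright round black post by which the hammer is drawn: 18 mm across, z = 52 to 102 mm over the table, this point at z = 80; it moves on a circle of 140 mm about the pivot axis. Under it the hammer's head is 34 x 46 mm, z 28..52.
- nose (a point): Middle of the round pin, 8 mm thick, at the hammer's end, 190 mm from the pivot axis, z = 44, which rides over the catch tooth and hooks behind it. More than 14 N here between hammer and catch spoils the catch. Pushed or dropped hard against the tooth, the hammer spoils the catch or forces the tooth's sloping face down and fires; eased on, it holds.
- catch_base: Fixed flat aluminium quadrant under the nose's path that carries the catch; origin and axes as tester. The catch's dark carriage (74 x 32 mm, top z = 57) is clamped somewhere along it, differently each time and not measured: the hammer hooks at an angle from 0.79 to 1.17 rad, to be felt.
- quadrant_mid (a point): Middle of the quadrant. How the catch feels at the knob: drawing the nose up the sprung tooth's ramp takes 2.5 to 6.5 N more over about 0.1 rad, which drops away as the tooth clicks up behind it. The hooked angle is within 0.03 rad of there. 0.04 rad beyond it a rubber buffer begins (1.5 N per mm at the nose), with a hard stop after 5 mm.
- test_piece: Loose pine offcut 51 x 103 x 19 mm, 50 g, lying flat on the table to the right of the tester. Origin: centre of its underside; its own y is its length, x its 51 mm width, z up.
- bed (a point): Where the centre of the test piece's underside belongs: on top of the bed, 51.5 mm before the anvil's face; axes as tester (the piece's length goes along this x).
- glue: Bystander: glue bottle 47 x 68 x 191 mm, standing; origin under its centre.
- tape_measure: Bystander: tape measure 48 x 82 x 71 mm; origin under its centre.
- screw_box: Bystander: small carton 63 x 63 x 36 mm; origin under its centre.
- tape_roll: Bystander: black roll of tape, 65 mm across, 19 mm high; origin under its centre.
Things that resemble listed ones, but are neither listed nor needed, are in the scene too. What is shaped like the test_piece but purple or red is not meant.

How it is judged:
On the way, in this order (a step that is already met when the one before it is completed fails the run):
1. the hammer hangs on the catch and the hand has let go of it (value of joint hammer above 0.7 rad and contact force between tester and catch_base above 2.5 N and velocity of joint hammer between -0.1 and 0.1 rad/s and contact force between each of the arm, the fingers and tester below 0.2 N), for 0.3 s.
2. the test piece lies on the bed against the anvil, let go, with the hammer still on the catch (all of step 1 and x of test_piece in the frame of bed between -0.008 and 0.005 m and y of test_piece in the frame of bed between -0.01 and 0.01 m and z of test_piece in the frame of bed between -0.004 and 0.004 m and angle between test_piece's own z axis and vertical below 0.1 rad and angle between the y axis of test_piece and the x axis of tester, either way round below 0.14 rad and linear speed of test_piece below 0.02 m/s and contact force between the fingers and test_piece below 0.1 N), for 0.2 s.
At the end, for the whole second after the job is handed in: Hammer at rest over 0.7 rad, its load (over 2.5 N) on the catch, robot off the tester; test piece released, at rest, flat (0.1 rad) on the bed (4 mm), end within 8 mm of the anvil, within 10 mm of the bed's middle line and 0.14 rad of its direction (all of step 2); the robot touches nothing.
It fails at once if the hammer fires (swings forward faster than 6 rad/s) (velocity of joint hammer below -6 rad/s).
It fails at once if the hammer is rammed or dropped on the catch or its stop (over 14 N between them) (contact force between tester and catch_base above 14 N).
It fails at once if a bystander is shifted by more than 30 mm (distance of any of glue, tape_measure, screw_box, tape_roll from where it was at the start of the episode above 0.03 m).
It also fails if it takes over 72 s, if anything falls off the work surface, if the arm or the gripper's body presses on something with over 40 N, if the wrist force passes 120 N, or if a joint passes its speed limit or range.

## Robot

A 6-joint arm with a two-finger parallel gripper is mounted at the origin on a cart in front of the work surface, level with it; the furniture and walls round the work are solid. World frame = base frame: x ahead of the robot, y to its left, z up, the work surface at z = 0. Lengths are in m, angles in rad, forces in N, time in s.
With the tool pointing down it reaches from about 0.275 to 0.775 m from the base axis. Payload 14.6 kg.
Tool frame: the origin (TCP) lies between the finger pads; the fingertips stand 22 mm ahead of it and the grasp point (between the pads) lies 3 mm ahead of it (manip.tips_ahead is the distance from the TCP to the fingertips, in m); z points along the fingers, y is the line along which they close (so a half turn about z gives the same grasp; the last joint's range is limited). The gripper opens to 85 mm and grips with 20 to 120 N. Pads are 22 mm wide; open, the fingers measure 114 mm over their backs; the gripper's body (76 mm by 85 mm) begins 54 mm behind the grasp point. The pads swing forward as they close: fully open they stand 13 mm farther back than shut.
Start: joints at [1.18, 0.263, -0.048, 1.259, 0, 1.415], TCP at [0.123, 0.51, 0.253] pointing down, gripper open.
Joint ranges: [-2.65, 2.65], [-0.89, 1.7], [-1.18, 1.37], [-2.13, 2.11], [-1.35, 1.29], [-3.14, 3.14]. Speed limits (rad/s): [1.89, 1.89, 2.57, 2.79, 3.14, 3.14].

## Interface

Orientations are given as a rotation vector (axis times angle).
In Python, from cell import manip, eyes gives the robot as it stands.
- The arm moves only by the tool step_arm, never from a script. Its arguments are lists of equal length, an entry for each row: "gripper": the opening, from 0 (shut) to 1 (fully open); "xyz": the shift along the tool's x, y, z in fractions of the full range, 1 being 600 mm, a list of three; "turn": the turn about the tool's z in a scale on which 1.0 is 180 degrees. A call has 1 to 10 rows; each row is the pose to reach, as a shift and turn from the pose commanded when the call began, along the tool's axes at that moment; what a row does not reach only later rows make up. A row lasts 1/12 s, in which the tool goes at most 41.7 mm and 7.16 degrees, less where a joint would pass 70% of its speed; a pose out of reach is approached as far as the arm can. A shift or turn number past 1, either way, is cut back to 1. A call with a gripper value outside its range is refused whole. The fingers move at their own pace and stop on an object; the grip force is fixed at half the most. Time passes only in rows, so rows that repeat a pose let the fingers close. It gives the time, the measured TCP pose, the force, the opening and the grip force at its end, in the units of the state.
- manip.get_obs(): the state, without advancing time (a new reading comes with each control period).
- eyes.snapshot(name): name is "side" or "top"; returns the picture (420x560x3 uint8, red, green, blue); there is no depth.
- eyes.camera_params(name): a dict with "mtx" (3x3 intrinsics, pixels), "R" (3x3) and "t" (3): a world point X has camera coordinates R X + t. Camera axes: x right, y down, z forward; pixel columns grow to the right and rows downward; lengths in m; the calibration is good to about 2 mm. A picture is of the moment at which its call begins. camera_params takes no time and is no camera call.
- manip.job_done(): hands the job in; it is judged then, once.
The state is a dict: "clock": time; "q": joint angles; "dq": joint speeds; "effort": joint torques, N m; "position": TCP position; "orientation": TCP orientation; "ft_force": force on the tool from outside, world axes, zero at the start; "wrist_torque": the same for the moment, N m; "width": opening from 0.0 (shut) to 1.0 (fully open); "grasp_force": force on a finger pad.
Only numpy, scipy, OpenCV 4.12 (cv2) and the standard library are available. Lean on these libraries where they do the work, as an engineer would, in place of code of your own. Each camera call takes 0.05 s, during which the arm holds its last target. There are 200 camera calls.

## Working session

There is one attempt and no reset: what is moved stays moved. The work goes in short steps, Python scripts to look and compute and a tool call to move; the robot and the scene stay as the last step left them, time stands still between calls to the robot, and variables do not carry over. Pictures are saved under pics/ and viewed, at most 10 in all, crops included, and the job is handed in when it is done.

Besides the shell and the picture viewer there is one more tool, called after ">>>" by a JSON object that holds its "op" and its "data". step_arm: Moves the arm, as the interface text tells. Its arguments: {"type":"object","properties":{"gripper":{"type":"array","items":{"type":"number"}},"xyz":{"type":"array","items":{"type":"array","items":{"type":"number"}}},"turn":{"type":"array","items":{"type":"number"}}},"required":["gripper","xyz","turn"]}

```bash
mkdir -p pics; python3 - <<'E'
from cell import manip, eyes
import cv2
for n in("top","side"):
    im=eyes.snapshot(n); cv2.imwrite(f"pics/{n}0.png",im[:,:,::-1]); 
    p=eyes.camera_params(n); print(n,p)
o=manip.get_obs(); print(o)
E
```

```text
top {'mtx': array([[478.11480937,   0.        , 283.41029409],
       [  0.        , 478.11480937, 204.82397871],
       [  0.        ,   0.        ,   1.        ]]), 'R': array([[ 0.01287327, -0.999637  ,  0.02366736],
       [-0.98363747, -0.01691383, -0.17936346],
       [ 0.17969866, -0.0209711 , -0.98349815]]), 't': array([-0.08834814,  0.52939923,  1.38974331])}
side {'mtx': array([[471.60868451,   0.        , 283.26502311],
       [  0.        , 471.60868451, 205.83954324],
       [  0.        ,   0.        ,   1.        ]]), 'R': array([[ 0.99679683, -0.07885078, -0.01336542],
       [-0.04506798, -0.41576067, -0.90835673],
       [ 0.06606782,  0.90604946, -0.41798256]]), 't': array([-0.54349484,  0.06007649,  1.6057654 ])}
{'clock': 0.1, 'q': array([ 1.17969355e+00,  2.63458399e-01, -4.88352345e-02,  1.25939494e+00,
       -9.59623314e-06,  1.41549617e+00]), 'dq': array([-0.00014564, -0.0007593 ,  0.00058746, -0.00107089,  0.00055211,
        0.00053058]), 'effort': array([ 3.99599419e-03, -6.38579178e+01,  3.85061252e+01,  1.01300111e-02,
       -1.19985211e-04, -1.54826688e-05]), 'position': array([0.12257922, 0.51027407, 0.25289586]), 'orientation': array([-3.69513082e-01, -3.11955255e+00,  1.35352062e-03]), 'ft_force': array([1.16214584, 0.61174904, 0.05794299]), 'wrist_torque': array([-0.00818375, -0.0079632 ,  0.02654297]), 'grasp_force': 0.0, 'width': 0.9990834879569879}
```

View pics/top0.png

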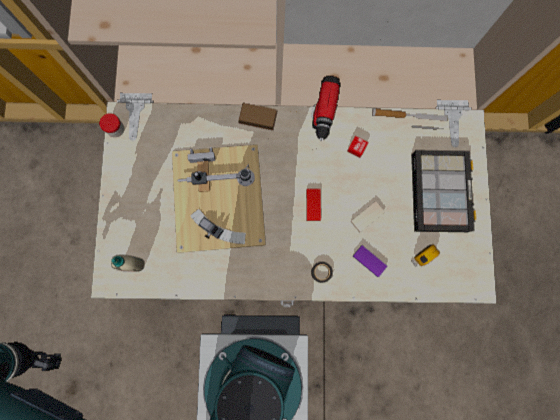

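View pics/side0.png

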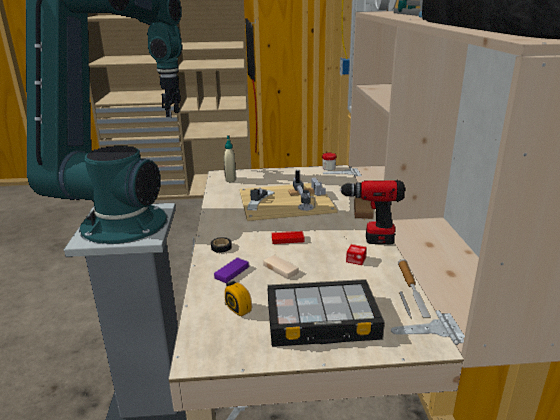

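The top view shows the tester with its pivot near (245,178), the hammer pointing image-left, the anvil above it and the quadrant below at (215,228). The test piece is near (367,214). The side view shows the same layout.

```bash
python3 - <<'E'
import cv2, numpy as np
im=cv2.imread("pics/top0.png")
a=cv2.resize(im[135:260,165:275],None,fx=4.7,fy=4.7,interpolation=cv2.INTER_CUBIC)
b=cv2.resize(im[190:240,340:395],None,fx=5,fy=5,interpolation=cv2.INTER_CUBIC)
c=np.zeros((590,800,3),np.uint8); c[:a.shape[0],:a.shape[1]]=a; c[:b.shape[0],525:525+b.shape[1]]=b
print(a.shape,b.shape)
cv2.imwrite("pics/crop1.png",c)
E
```

```text
(588, 517, 3) (250, 275, 3)
```

View pics/crop1.png

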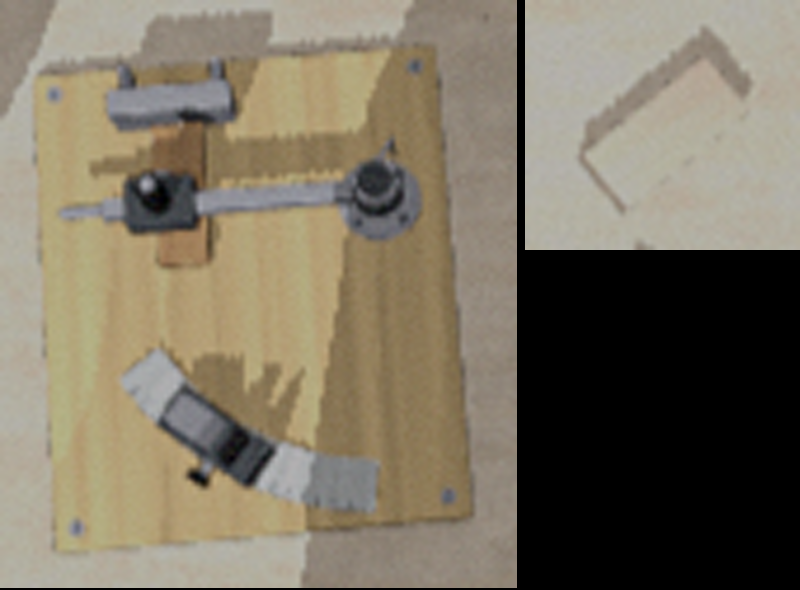

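The crop shows board corners at about (35,72), (436,45), (473,515) and (55,550). The knob top is at (152,188), the pivot top at (381,178), and the carriage near (217,440). The test piece has low contrast, so I'll enhance it in both views and fit the tester pose.

```bash
cat > h.py <<'E'
import numpy as np, cv2
from cell import manip, eyes
from scipy.optimize import least_squares
P={n:eyes.camera_params(n) for n in("top","side")}
def proj(n,X):
    p=P[n]; c=np.atleast_2d(X)@p["R"].T+p["t"]; u=c@p["mtx"].T; return u[:,:2]/u[:,2:]
def back(n,uv,z):
    p=P[n]; d=p["R"].T@np.linalg.solve(p["mtx"],[*uv,1]); o=-p["R"].T@p["t"]; return o+d*(z-o[2])/d[2]
def Tz(pose,X):
    x,y,a=pose; X=np.atleast_2d(X).astype(float); c,s=np.cos(a),np.sin(a)
    return np.c_[x+c*X[:,0]-s*X[:,1], y+s*X[:,0]+c*X[:,1], X[:,2]]
E
python3 - <<'E'
from h import *
X=np.array([[105,225,12],[105,-45,12],[-215,-45,12],[-215,225,12],[0,0,76]])/1e3
uv=np.array([[35,72],[436,45],[473,515],[55,550],[381,178]])/4.7+[165,135]-.4
f=lambda p:(proj("top",Tz(p,X))-uv).ravel()
r=least_squares(f,[.5,0.,0]); print(r.x,np.round(r.fun.reshape(-1,2),1))
k=back("top",np.array([150,184])/4.7+[165,135],.102); print("knob",k, np.hypot(*(k[:2]-r.x[:2])))
print([back("top",np.array(q)/5.+[340,190],.019).round(3) for q in ([58,157],[180,55],[225,105],[100,212])])
def enh(im,lo,hi): return np.clip((im.astype(float)-lo)*255/(hi-lo),0,255).astype(np.uint8)
t=cv2.imread("pics/top0.png")[190:240,335:400]; s=cv2.imread("pics/side0.png")[245:295,250:315]
c=np.hstack([cv2.resize(enh(i,110,245),None,fx=6,fy=6,interpolation=cv2.INTER_CUBIC) for i in(t,s)])
cv2.imwrite("pics/crop2.png",c)
E
```

```text
[0.62303045 0.03653047 0.09409618] [[-0.  -0. ]
 [ 0.6 -0.4]
 [ 0.3  0.6]
 [-0.   0.2]
 [-0.8 -0.4]]
knob [0.60759566 0.17431126 0.102     ] 0.1386426322833619
[array([ 0.488, -0.291,  0.019]), array([ 0.553, -0.367,  0.019]), array([ 0.522, -0.394,  0.019]), array([ 0.455, -0.316,  0.019])]
```

View pics/crop2.png

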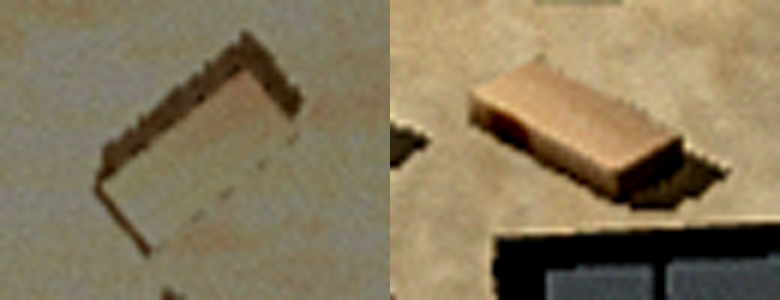

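The enhanced crop shows the piece's top-face corners clearly. In the top view they are (104,183), (247,68), (297,122) and (150,247). In the side view they are (80,92), (147,60), (292,140) and (226,172) in the right half.

```bash
cat >> h.py <<'E'
from scipy.spatial.transform import Rotation as Ro
TP=np.array([.6225,.036,.094])
def rel(pos,yaw=None,frm=None):
    """tool-frame shift (mm) and turn (deg) from the measured pose to world pos, closing axis at yaw (mod pi)"""
    o=manip.get_obs(); R=Ro.from_rotvec(o["orientation"]).as_matrix()
    p=o["position"]; d=R.T@(np.array(pos)-p)*1e3; y=np.arctan2(R[1,1],R[0,1])
    t=0 if yaw is None else -np.degrees((yaw-y+np.pi/2)%np.pi-np.pi/2)
    return d.round(1),round(t,1)
def knob(a,z,r=.140): return Tz(TP,[[-r*np.sin(a),r*np.cos(a),z]])[0]
E
python3 - <<'E'
from h import *
c=[[.0255,.0515],[.0255,-.0515],[-.0255,-.0515],[-.0255,.0515]]; X=np.c_[c,[.019]*4]
t=np.array([[104,183],[247,68],[297,122],[150,247]])/6.+[335,190]-.4
s=np.array([[147,60],[292,140],[226,172],[80,92]])/6.+[250,245]-.4
for names in(["top","side"],["top"],["side"]):
    f=lambda p:np.concatenate([(proj(n,Tz(p,X))-{"top":t,"side":s}[n]).ravel() for n in names])
    r=least_squares(f,[.504,-.34,.716]); print(names,r.x.round(4),r.fun.round(1))
for q in([160,415],[190,388],[217,440],[275,450],[250,490],[235,450]):
    w=back("top",np.array(q)/4.7+[165,135]-.4,.057); d=w[:2]-TP[:2]; print(q,np.hypot(*d).round(3),round(np.arctan2(-d[0],d[1])-TP[2],3))
print(knob(0,.08), rel(knob(0,.26),TP[2]))
E
```

```text
['top', 'side'] [ 0.5092 -0.3414  0.688 ] [-2.  -1.3 -0.5 -2.6  1.9  1.1  1.   0.9  0.  -0.9  1.2 -0.9 -1.   1.
 -2.   0.2]
['top'] [ 0.5077 -0.3411  0.6936] [-2.1 -0.8 -0.7 -2.2  1.8  1.5  1.   1.5]
['side'] [ 0.5104 -0.3419  0.6801] [ 0.6 -0.9  1.6 -0.7 -0.7  1.1 -1.5  0.2]
[160, 415] 0.203 0.754
[190, 388] 0.177 0.766
[217, 440] 0.194 0.949
[275, 450] 0.183 1.138
[250, 490] 0.212 1.112
[235, 450] 0.194 1.016
[0.60935937 0.17538194 0.08      ] (array([-551.5, -211.9,   -7. ]), np.float64(71.1))
```

The manual's scale: shifts go in shares of 600 mm and turns go in shares of 180 degrees. Converting my numbers, -395 mm is -0.6583, -355 mm is -0.5917, 71 degrees is 0.3944.

>>> {"op": "step_arm", "data": {"gripper": [0.45,0.45,0.45,0.45,0.45,0.45,0.45,0.45,0.45,0.45], "xyz": [[-0.0667,-0.025,-0.025],[-0.1333,-0.05,-0.0333],[-0.2,-0.075,-0.0333],[-0.2667,-0.1,-0.0333],[-0.3333,-0.125,-0.0333],[-0.4,-0.15,-0.0333],[-0.4667,-0.1767,-0.0333],[-0.5333,-0.2017,-0.0333],[-0.5917,-0.2267,-0.0333],[-0.6583,-0.2517,-0.0333]], "turn": [0.0389,0.0778,0.1167,0.1556,0.1944,0.2333,0.2722,0.3111,0.35,0.3944]}}

```text
clock: 0.93
position: [0.4653, 0.2747, 0.2731]
orientation: [-2.103, -2.334, 0.001]
ft_force: [0.3, 0.9, 0.5]
width: 0.447
grasp_force: 0.0
```

```bash
python3 - <<'E'
from h import *
print(rel(knob(0,.15),TP[2]),manip.get_obs()["q"],manip.get_obs()["ft_force"])
E
```

```text
(array([-113.7,  133. ,  123.1]), np.float64(0.6)) [ 3.82374065e-01  2.85027432e-01  3.67817896e-02  1.32292942e+00
 -3.60946346e-06  1.84896848e+00] [0.32044617 0.91062173 0.52307757]
```

In the tool's units: 133 mm is 0.2217, 123 mm is 0.205, 0.6 degrees is 0.0033.

>>> {"op": "step_arm", "data": {"gripper": [0.45,0.45,0.45,0.45,0.45,0.45,0.45,0.45,0.45], "xyz": [[-0.0417,0.05,0.0167],[-0.08,0.0933,0.05],[-0.1167,0.1367,0.0917],[-0.1533,0.18,0.1333],[-0.19,0.2217,0.175],[-0.19,0.2217,0.205],[-0.19,0.2217,0.205],[-0.19,0.2217,0.205],[-0.19,0.2217,0.205]], "turn": [0,0,0,0.0033,0.0033,0.0033,0.0033,0.0033,0.0033]}}

```text
clock: 1.68
position: [0.6085, 0.1784, 0.1516]
orientation: [2.107, 2.33, 0.001]
ft_force: [0.3, 0.1, 1.1]
width: 0.448
grasp_force: 0.0
```

```bash
python3 - <<'E'
from h import *
print(rel(knob(0,.15),TP[2]),rel(knob(0,.08),TP[2]))
a=eyes.snapshot("top")[120:200,160:260]; b=eyes.snapshot("side")[150:230,250:350]
cv2.imwrite("pics/c3.png",np.hstack([cv2.resize(i[:,:,::-1],None,fx=4,fy=4,interpolation=cv2.INTER_CUBIC) for i in(a,b)]))
print(proj("side",knob(0,.102)),proj("top",knob(0,.102)))
E
```

```text
(array([-3.1,  0.5,  1.6]), np.float64(0.4)) (array([-3.1,  0.5, 71.6]), np.float64(0.4))
[[296.30310831 170.25927785]] [[196.57417166 173.55471826]]
```

View pics/c3.png

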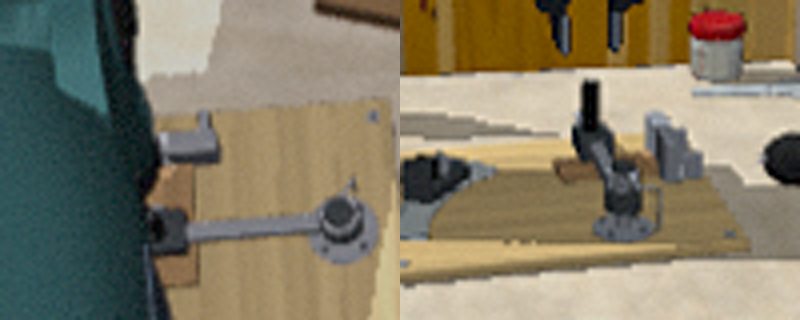

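The side view shows the knob top at (590,82), midway between the fingertips at (565,45) and (615,45). That puts the gripper over the knob, so I'll go down.

In the tool's units: 70 mm is 0.1167, 50 mm is 0.0833.

>>> {"op": "step_arm", "data": {"gripper": [0.45,0.45,0.45,0.45,0.45], "xyz": [[-0.005,0.0008,0.0417],[-0.005,0.0008,0.0833],[-0.005,0.0008,0.1167],[-0.005,0.0008,0.1167],[-0.005,0.0008,0.1167]], "turn": [0,0,0,0,0]}}

```text
clock: 2.2
position: [0.6093, 0.1753, 0.0811]
orientation: [-2.107, -2.33, 0.0]
ft_force: [0.5, -0.2, 0.7]
width: 0.448
grasp_force: 0.0
```

```bash
python3 - <<'E'
from h import *
R=Ro.from_rotvec(manip.get_obs()["orientation"]).as_matrix(); print(R.round(3))
print(rel(knob(0,.08),TP[2]),manip.get_obs()["ft_force"])
# arc plan, pad contact: centre of gripper leads knob by 10 mm
def plan(angs,lead):
    for a in angs:
        t=Tz((*TP[:2],TP[2]+a),[[-lead,.14,.08]])[0]
        print(round(a,3),rel(t,TP[2]+a))
plan(np.arange(0,.81,.08),.010)
E
```

```text
[[-0.101  0.995 -0.   ]
 [ 0.995  0.101 -0.   ]
 [ 0.    -0.    -1.   ]]
(array([0. , 0.1, 1.1]), np.float64(0.4)) [ 0.48327558 -0.23892571  0.68105565]
0.0 (array([ 0.1, -9.9,  1.1]), np.float64(0.4))
0.08 (array([ -1.1, -21.1,   1.1]), np.float64(-4.2))
0.16 (array([ -3.1, -32.1,   1.1]), np.float64(-8.8))
0.24 (array([ -6.1, -43. ,   1.1]), np.float64(-13.4))
0.32 (array([ -9.9, -53.5,   1.1]), np.float64(-18.0))
0.4 (array([-14.5, -63.7,   1.1]), np.float64(-22.5))
0.48 (array([-19.9, -73.6,   1.1]), np.float64(-27.1))
0.56 (array([-26.1, -82.9,   1.1]), np.float64(-31.7))
0.64 (array([-33. , -91.8,   1.1]), np.float64(-36.3))
0.72 (array([ -40.6, -100. ,    1.1]), np.float64(-40.9))
0.8 (array([ -48.9, -107.6,    1.1]), np.float64(-45.5))
```

In the tool's units: -43 mm is -0.0717, -6.1 mm is -0.0102, -13.4 degrees is -0.0744.

>>> {"op": "step_arm", "data": {"gripper": [0.45,0.45,0.45,0.45,0.45,0.45,0.45,0.45], "xyz": [[0,-0.0083,0.0017],[0,-0.0167,0.0017],[-0.0008,-0.025,0.0017],[-0.0018,-0.035,0.0017],[-0.0033,-0.045,0.0017],[-0.0052,-0.0533,0.0017],[-0.0075,-0.0633,0.0017],[-0.0102,-0.0717,0.0017]], "turn": [0,0,-0.0111,-0.0233,-0.0361,-0.0489,-0.0611,-0.0744]}}

```text
clock: 2.87
position: [0.5685, 0.1646, 0.081]
orientation: [1.817, 2.559, 0.004]
ft_force: [7.6, 0.1, -2.3]
width: 0.451
grasp_force: 3.4
```

```bash
cat >> h.py <<'E'
def plan(angs,lead,y0):
    for a in angs:
        t=Tz((*TP[:2],TP[2]+a),[[-lead,.14,.08]])[0]
        print(round(a,3),*rel(t,TP[2]+a))
def stat():
    o=manip.get_obs(); d=o["position"][:2]-TP[:2]; R=Ro.from_rotvec(o["orientation"]).as_matrix()
    ang=np.arctan2(-d[0],d[1])-TP[2]; c=TP[2]+ang; ft=o["ft_force"]
    print("tcp ang",ang.round(4),"r",np.hypot(*d).round(4),"F tang(fwd)",(ft@[np.cos(c),np.sin(c),0]).round(2),"rad",(ft@[-np.sin(c),np.cos(c),0]).round(2),"z",ft[2].round(2),"yaw",(np.arctan2(R[1,1],R[0,1])-TP[2]).round(3),o["clock"])
E
python3 - <<'E'
from h import *
stat(); plan(np.arange(.24,.9,.08),.010,0)
E
```

```text
tcp ang 0.3036 r 0.1394 F tang(fwd) 7.04 rad -2.85 z -2.29 yaw 0.242 2.8667
0.24 [ 0.8 -1.1  1. ] 0.1
0.32 [ -0.4 -12.3   0.9] -4.5
0.4 [ -2.5 -23.3   0.9] -9.1
0.48 [ -5.5 -34.1   0.9] -13.7
0.56 [ -9.3 -44.7   0.8] -18.2
0.64 [-14.  -54.9   0.8] -22.8
0.72 [-19.5 -64.7   0.8] -27.4
0.8 [-25.7 -74.    0.7] -32.0
0.88 [-32.7 -82.8   0.7] -36.6
```

In the tool's units: -53.8 mm is -0.0897, -43.6 mm is -0.0727, -22.9 degrees is -0.1272.

>>> {"op": "step_arm", "data": {"gripper": [0.45,0.45,0.45,0.45,0.45,0.45,0.45,0.45,0.45,0.45], "xyz": [[-0.0008,-0.0093,0],[-0.002,-0.0187,0],[-0.0035,-0.0278,0],[-0.0055,-0.037,0],[-0.0078,-0.046,0],[-0.0105,-0.055,0],[-0.0135,-0.0638,0],[-0.0168,-0.0727,0],[-0.0207,-0.0812,0],[-0.0247,-0.0897,0]], "turn": [-0.0128,-0.0256,-0.0383,-0.0511,-0.0639,-0.0767,-0.0889,-0.1017,-0.1144,-0.1272]}}

```text
clock: 3.7
position: [0.5232, 0.133, 0.0811]
orientation: [1.272, 2.867, 0.004]
ft_force: [8.7, 1.9, -1.3]
width: 0.447
grasp_force: 3.8
```

```bash
python3 - <<'E'
from h import *
stat(); plan([.64,.66,.68,.7,.72,.74,.76,.78,.8],.010,0)
E
```

```text
tcp ang 0.703 r 0.1389 F tang(fwd) 7.48 rad -4.91 z -1.33 yaw 0.642 3.7
0.64 [ 1.4 -1.3  1.1] 0.1
0.66 [ 1.2 -4.1  1.1] -1.1
0.68 [ 0.9 -6.8  1.1] -2.2
0.7 [ 0.6 -9.6  1.1] -3.4
0.72 [  0.2 -12.4   1.1] -4.5
0.74 [ -0.3 -15.2   1.1] -5.6
0.76 [ -0.8 -17.9   1. ] -6.8
0.78 [ -1.3 -20.7   1. ] -7.9
0.8 [ -1.9 -23.4   1. ] -9.1
```

In the tool's units: -11.1 mm is -0.0185, -8.3 mm is -0.0138, -1.2 degrees is -0.0067.

>>> {"op": "step_arm", "data": {"gripper": [0.45,0.45,0.45,0.45,0.45,0.45], "xyz": [[-0.0003,-0.0047,0],[-0.0008,-0.0092,0],[-0.0013,-0.0138,0],[-0.002,-0.0185,0],[-0.002,-0.0185,0],[-0.002,-0.0185,0]], "turn": [-0.0067,-0.0128,-0.0194,-0.0256,-0.0256,-0.0256]}}

```text
clock: 4.2
position: [0.5159, 0.1249, 0.0812]
orientation: [1.159, 2.915, 0.005]
ft_force: [8.3, 3.8, -1.3]
width: 0.446
grasp_force: 3.9
```

```bash
python3 - <<'E'
from h import *
stat(); plan([.72,.74,.76,.78,.8],.010,0)
E
```

```text
tcp ang 0.7818 r 0.1388 F tang(fwd) 8.25 rad -3.91 z -1.28 yaw 0.72 4.2
0.72 [ 1.5 -1.4  1.2] -0.0
0.74 [ 1.3 -4.2  1.2] -1.2
0.76 [ 1.  -7.   1.2] -2.3
0.78 [ 0.6 -9.8  1.2] -3.4
0.8 [  0.2 -12.6   1.1] -4.6
```

In the tool's units: -5.6 mm is -0.0093, -4.2 mm is -0.007, -2.3 degrees is -0.0128.

>>> {"op": "step_arm", "data": {"gripper": [0.45,0.45,0.45,0.45,0.45,0.45], "xyz": [[-0.0002,-0.0023,0],[-0.0003,-0.0047,0],[-0.0005,-0.007,0],[-0.0008,-0.0093,0],[-0.0008,-0.0093,0],[-0.0008,-0.0093,0]], "turn": [-0.0033,-0.0061,-0.0094,-0.0128,-0.0128,-0.0128]}}

```text
clock: 4.7
position: [0.5125, 0.1205, 0.0812]
orientation: [1.1, 2.937, 0.005]
ft_force: [9.1, 2.9, -1.4]
width: 0.454
grasp_force: 3.9
```

```bash
python3 -c "
from h import *
stat()"
```

```text
tcp ang 0.8215 r 0.1387 F tang(fwd) 7.83 rad -5.42 z -1.4 yaw 0.76 4.7
```

In the tool's units: -5.6 mm is -0.0093, -1.4 mm is -0.0023, -1.1 degrees is -0.0061.

>>> {"op": "step_arm", "data": {"gripper": [0.45,0.45,0.45,0.45,0.45,0.45], "xyz": [[-0.0002,-0.0023,0],[-0.0003,-0.0047,0],[-0.0005,-0.007,0],[-0.0008,-0.0093,0],[-0.0008,-0.0093,0],[-0.0008,-0.0093,0]], "turn": [-0.0033,-0.0061,-0.0094,-0.0128,-0.0128,-0.0128]}}

```text
clock: 5.2
position: [0.5096, 0.1162, 0.0812]
orientation: [1.041, 2.959, 0.005]
ft_force: [10.3, 5.1, -3.4]
width: 0.452
grasp_force: 5.0
```

```bash
python3 -c "
from h import *
stat()"
```

```text
tcp ang 0.8592 r 0.1385 F tang(fwd) 10.08 rad -5.44 z -3.36 yaw 0.8 5.2
```

In the tool's units: -2.8 mm is -0.0047, -1.4 mm is -0.0023, -1.1 degrees is -0.0061.

>>> {"op": "step_arm", "data": {"gripper": [0.45,0.45,0.45,0.45], "xyz": [[-0.0002,-0.0023,0],[-0.0003,-0.0047,0],[-0.0003,-0.0047,0],[-0.0003,-0.0047,0]], "turn": [-0.0033,-0.0061,-0.0061,-0.0061]}}

```text
clock: 5.53
position: [0.5081, 0.1139, 0.0812]
orientation: [1.012, 2.968, 0.006]
ft_force: [11.7, 5.1, -1.8]
width: 0.451
grasp_force: 5.5
```

```bash
python3 -c "
from h import *
stat()"
```

```text
tcp ang 0.8787 r 0.1384 F tang(fwd) 10.8 rad -6.76 z -1.79 yaw 0.82 5.5333
```

In the tool's units: -2.8 mm is -0.0047, -1.4 mm is -0.0023, -1.1 degrees is -0.0061.

>>> {"op": "step_arm", "data": {"gripper": [0.45,0.45,0.45,0.45], "xyz": [[-0.0002,-0.0023,0],[-0.0003,-0.0047,0],[-0.0003,-0.0047,0],[-0.0003,-0.0047,0]], "turn": [-0.0033,-0.0061,-0.0061,-0.0061]}}

```text
clock: 5.87
position: [0.5066, 0.1117, 0.0813]
orientation: [0.983, 2.978, 0.006]
ft_force: [11.3, 5.9, -2.6]
width: 0.45
grasp_force: 5.7
```

```bash
python3 -c "
from h import *
stat()"
```

```text
tcp ang 0.8981 r 0.1384 F tang(fwd) 11.15 rad -6.25 z -2.61 yaw 0.839 5.8667
```

In the tool's units: -2.8 mm is -0.0047, -1.4 mm is -0.0023, -1.1 degrees is -0.0061.

>>> {"op": "step_arm", "data": {"gripper": [0.45,0.45,0.45,0.45], "xyz": [[-0.0002,-0.0023,0],[-0.0003,-0.0047,0],[-0.0003,-0.0047,0],[-0.0003,-0.0047,0]], "turn": [-0.0033,-0.0061,-0.0061,-0.0061]}}

```text
clock: 6.2
position: [0.5052, 0.1094, 0.0812]
orientation: [0.955, 2.987, 0.006]
ft_force: [12.0, 5.3, -3.9]
width: 0.451
grasp_force: 6.1
```

```bash
python3 -c "
from h import *
stat()"
```

```text
tcp ang 0.9178 r 0.1384 F tang(fwd) 10.83 rad -7.33 z -3.9 yaw 0.858 6.2
```

In the tool's units: -2.1 mm is -0.0035, -1.1 mm is -0.0018, -0.9 degrees is -0.005.

>>> {"op": "step_arm", "data": {"gripper": [0.45,0.45,0.45,0.45], "xyz": [[-0.0002,-0.0018,0],[-0.0003,-0.0035,0],[-0.0003,-0.0035,0],[-0.0003,-0.0035,0]], "turn": [-0.0028,-0.005,-0.005,-0.005]}}

```text
clock: 6.53
position: [0.5043, 0.1077, 0.0813]
orientation: [0.931, 2.994, 0.007]
ft_force: [13.7, 8.0, -4.3]
width: 0.449
grasp_force: 6.9
```

```bash
python3 -c "
from h import *
stat()"
```

```text
tcp ang 0.9315 r 0.1382 F tang(fwd) 13.99 rad -7.56 z -4.3 yaw 0.874 6.5333
```

In the tool's units: -1.4 mm is -0.0023, -0.1 mm is -0.0002, -0.6 degrees is -0.0033.

>>> {"op": "step_arm", "data": {"gripper": [0.45,0.45,0.45], "xyz": [[-0.0002,-0.0023,0],[-0.0002,-0.0023,0],[-0.0002,-0.0023,0]], "turn": [-0.0033,-0.0033,-0.0033]}}

```text
clock: 6.78
position: [0.5035, 0.1063, 0.0813]
orientation: [0.916, 2.999, 0.006]
ft_force: [12.6, 6.0, -2.9]
width: 0.452
grasp_force: 5.8
```

```bash
python3 -c "
from h import *
stat()"
```

```text
tcp ang 0.9435 r 0.1382 F tang(fwd) 11.58 rad -7.82 z -2.86 yaw 0.884 6.7833
```

In the tool's units: -1.4 mm is -0.0023, -0.1 mm is -0.0002, -0.6 degrees is -0.0033.

>>> {"op": "step_arm", "data": {"gripper": [0.45,0.45,0.45], "xyz": [[-0.0002,-0.0023,0],[-0.0002,-0.0023,0],[-0.0002,-0.0023,0]], "turn": [-0.0033,-0.0033,-0.0033]}}

```text
clock: 7.03
position: [0.5016, 0.1047, 0.0811]
orientation: [0.9, 3.005, 0.003]
ft_force: [4.3, 1.8, 1.9]
width: 0.449
grasp_force: 2.2
```

```bash
python3 -c "
from h import *
stat()"
```

```text
tcp ang 0.9598 r 0.139 F tang(fwd) 3.71 rad -2.87 z 1.86 yaw 0.895 7.0333
```

>>> {"op": "step_arm", "data": {"gripper": [0.45,0.45,0.45], "xyz": [[0,0,0],[0,0,0],[0,0,0]], "turn": [0,0,0]}}

```text
clock: 7.28
position: [0.5005, 0.1045, 0.0802]
orientation: [0.901, 3.008, 0.002]
ft_force: [3.2, 2.1, 2.4]
width: 0.451
grasp_force: 1.6
```

```bash
python3 -c "
from h import *
stat()"
```

```text
tcp ang 0.9648 r 0.1399 F tang(fwd) 3.43 rad -1.77 z 2.41 yaw 0.895 7.2833
```

In the tool's units: -1.8 mm is -0.003, -1.4 mm is -0.0023, -0.7 degrees is -0.0039.

>>> {"op": "step_arm", "data": {"gripper": [0.45,0.45,0.45,0.45,0.45], "xyz": [[0,-0.0012,0],[-0.0002,-0.0023,0],[-0.0002,-0.003,0],[-0.0002,-0.003,0],[-0.0002,-0.003,0]], "turn": [-0.0017,-0.0033,-0.0039,-0.0039,-0.0039]}}

```text
clock: 7.7
position: [0.4996, 0.1032, 0.0797]
orientation: [0.882, 3.014, 0.003]
ft_force: [3.9, 6.2, 5.0]
width: 0.451
grasp_force: 3.8
```

```bash
python3 -c "
from h import *
stat()"
```

```text
tcp ang 0.9761 r 0.1401 F tang(fwd) 7.26 rad -0.45 z 4.97 yaw 0.907 7.7
```

In the tool's units: 3 mm is 0.005, 2.7 mm is 0.0045, 1 degrees is 0.0056.

>>> {"op": "step_arm", "data": {"gripper": [0.45,0.45,0.45,0.45,0.45,0.45,0.45,0.45,0.45,0.45], "xyz": [[0,0.0005,0],[0,0.001,0],[0,0.0015,0],[0,0.002,0],[0,0.0025,0],[0,0.003,0],[0,0.0035,0],[0,0.004,0],[0,0.0045,0],[0,0.005,0]], "turn": [0.0006,0.0011,0.0017,0.0022,0.0028,0.0033,0.0039,0.0044,0.005,0.0056]}}

```text
clock: 8.53
position: [0.5007, 0.1053, 0.0792]
orientation: [-0.91, -3.007, 0.0]
ft_force: [0.2, -0.2, 0.5]
width: 0.449
grasp_force: 0.0
```

```bash
python3 -c "
from h import *
stat()"
```

```text
tcp ang 0.9598 r 0.1401 F tang(fwd) -0.02 rad -0.28 z 0.46 yaw 0.889 8.5333
```

In the tool's units: 8 mm is 0.0133, 6.5 mm is 0.0108.

>>> {"op": "step_arm", "data": {"gripper": [0.45,0.45,0.45,0.45,0.45,0.45,0.45], "xyz": [[0,0.0007,0],[0,0.0017,0],[0,0.0042,0],[0,0.0075,0],[0,0.0108,0],[0,0.0133,0],[0,0.0133,0]], "turn": [0,0,0,0,0,0,0]}}

```text
clock: 9.12
position: [0.5054, 0.1122, 0.0793]
orientation: [0.909, 3.007, 0.0]
ft_force: [0.4, -0.2, 0.9]
width: 0.448
grasp_force: 0.0
```

```bash
python3 -c "
from h import *
stat()"
```

```text
tcp ang 0.8996 r 0.1397 F tang(fwd) 0.07 rad -0.47 z 0.88 yaw 0.889 9.1167
```

In the tool's units: -120 mm is -0.2, -95 mm is -0.1583.

>>> {"op": "step_arm", "data": {"gripper": [0.45,0.45,0.45,0.45,0.45,0.45], "xyz": [[0,0,-0.0167],[0,0,-0.0417],[0,0,-0.075],[0,0,-0.1167],[0,0,-0.1583],[0,0,-0.2]], "turn": [0,0,0,0,0,0]}}

```text
clock: 9.62
position: [0.505, 0.1119, 0.2005]
orientation: [-0.91, -3.007, 0.0]
ft_force: [-0.0, 0.3, 1.2]
width: 0.449
grasp_force: 0.0
```

```bash
python3 -c "
from h import *
stat()
a=eyes.snapshot('side')[140:230,220:360]
cv2.imwrite('pics/c4.png',cv2.resize(a[:,:,::-1],None,fx=4,fy=4,interpolation=cv2.INTER_CUBIC))
print(rel([.509,-.3414,.15],.688))
"
```

```text
tcp ang 0.9031 r 0.1399 F tang(fwd) 0.25 rad 0.22 z 1.17 yaw 0.889 9.6167
(array([-253.2, -376.2,   54.7]), np.float64(16.9))
```

View pics/c4.png

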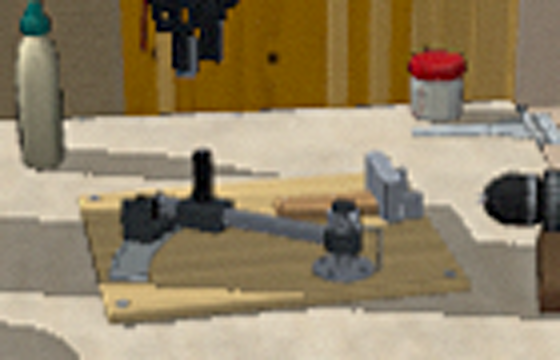

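The side view shows the hammer hooked, with its knob at (203,175) over the quadrant and the fingers clear of it. Next is the test piece.

In the tool's units: -328 mm is -0.5467, -296 mm is -0.4933, 16.9 degrees is 0.0939.

>>> {"op": "step_arm", "data": {"gripper": [0.45,0.6,0.8,1,1,1,1,1,1,1], "xyz": [[-0.035,-0.0533,0],[-0.0717,-0.1067,0],[-0.1083,-0.1617,0],[-0.1467,-0.2167,0],[-0.1833,-0.2717,0],[-0.22,-0.3283,0],[-0.2567,-0.3833,0],[-0.2933,-0.4383,0],[-0.33,-0.4933,0],[-0.3667,-0.5467,0]], "turn": [0.0111,0.0222,0.0333,0.0444,0.0556,0.0667,0.0778,0.0889,0.0939,0.0939]}}

```text
clock: 10.5
position: [0.506, -0.2851, 0.1992]
orientation: [1.344, 2.84, -0.0]
ft_force: [0.6, 0.7, 0.2]
width: 0.995
grasp_force: 0.0
```

```bash
python3 -c "
from h import *
stat()
a=eyes.snapshot('side')[245:295,250:315]; b=eyes.snapshot('top')[185:245,330:400]
cv2.imwrite('pics/c5.png',np.vstack([cv2.resize(i[:,:,::-1],(520,300),interpolation=cv2.INTER_CUBIC) for i in (a,b)]))
print(rel([.509,-.3414,.1],.688))
"
```

```text
tcp ang 2.6994 r 0.3416 F tang(fwd) -0.35 rad -0.89 z 0.21 yaw 0.593 10.5
(array([-43.1, -31.6,  98.5]), np.float64(-0.2))
```

View pics/c5.png

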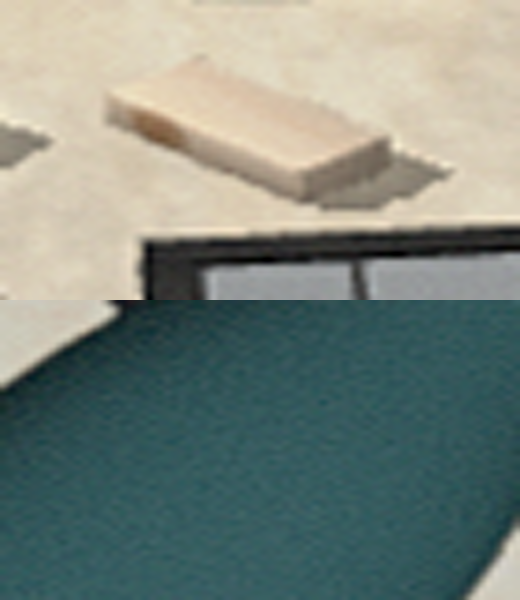

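The side crop (scales 8 and 6) shows the piece's top corners at (107,97), (195,60), (390,138) and (303,173). Its bottom corners are at (107,118), (303,200) and (390,160). I'll refit with the bottom corners included.

```bash
python3 -c "
from h import *
c=np.array([[.0255,.0515],[.0255,-.0515],[-.0255,-.0515],[-.0255,.0515]])
X=np.vstack([np.c_[c,[.019]*4],np.c_[c[1:],[0]*3]])
s=np.array([[195,60],[390,138],[303,173],[107,97],[390,160],[303,200],[107,118]])/[8,6]+[250,245]-.4
r=least_squares(lambda p:(proj('side',Tz(p,X))-s).ravel(),[.509,-.34,.69],loss='soft_l1');print(r.x,r.fun.reshape(-1,2).round(1))
e=(proj('side',Tz(r.x,X))-s);print(e.round(1))
print(rel([*r.x[:2],.1],r.x[2]),rel([*r.x[:2],.022],r.x[2]))
"
```

```text
[ 0.51112937 -0.33772654  0.70220755] [[ 0.4 -1.6]
 [ 1.8 -1.5]
 [-0.3 -0. ]
 [-1.5 -1.2]
 [ 1.8  0.7]
 [-0.3  1.4]
 [-1.3  1. ]]
[[ 0.4 -1.6]
 [ 1.8 -1.5]
 [-0.3 -0. ]
 [-1.5 -1.2]
 [ 1.8  0.7]
 [-0.3  1.4]
 [-1.3  1. ]]
(array([-41.6, -27.6,  98.5]), np.float64(-1.1)) (array([-41.6, -27.6, 176.5]), np.float64(-1.1))
```

In the tool's units: 176 mm is 0.2933, 170 mm is 0.2833, -0.5 degrees is -0.0028.

>>> {"op": "step_arm", "data": {"gripper": [1,1,1,1,1,1,1,1,1], "xyz": [[-0.0333,-0.025,0.0167],[-0.07,-0.0483,0.05],[-0.07,-0.0483,0.1083],[-0.07,-0.0483,0.1667],[-0.07,-0.0483,0.2167],[-0.07,-0.0483,0.2583],[-0.07,-0.0483,0.2833],[-0.07,-0.0483,0.2933],[-0.07,-0.0483,0.2933]], "turn": [-0.0028,-0.0028,-0.0028,-0.0028,-0.0028,-0.0028,-0.0028,-0.0028,-0.0028]}}

```text
clock: 11.35
position: [0.5102, -0.333, 0.0221]
orientation: [-1.328, -2.845, -0.001]
ft_force: [-0.4, 0.5, -0.0]
width: 0.999
grasp_force: 0.0
```

```bash
python3 -c "
from h import *
stat(); print(rel([.510,-.340,.022],.695))
"
```

```text
tcp ang 2.7522 r 0.3857 F tang(fwd) 0.5 rad -0.35 z -0.03 yaw 0.603 11.35
(array([-5.2, -4.6,  0.1]), np.float64(0.1))
```

In the tool's units: -5 mm is -0.0083, -4.5 mm is -0.0075.

>>> {"op": "step_arm", "data": {"gripper": [1,1,0.75,0.5,0.4,0.4,0.4,0.4,0.4,0.4], "xyz": [[-0.0083,-0.0075,0],[-0.0083,-0.0075,0],[-0.0083,-0.0075,0],[-0.0083,-0.0075,0],[-0.0083,-0.0075,0],[-0.0083,-0.0075,0],[-0.0083,-0.0075,0],[-0.0083,-0.0075,0],[-0.0083,-0.0075,0],[-0.0083,-0.0075,0]], "turn": [0,0,0,0,0,0,0,0,0,0]}}

```text
clock: 12.18
position: [0.5107, -0.3407, 0.024]
orientation: [1.329, 2.846, -0.0]
ft_force: [-1.3, 0.6, 7.8]
width: 0.493
grasp_force: 61.8
```

>>> {"op": "step_arm", "data": {"gripper": [0.4,0.4,0.4,0.4,0.4,0.4], "xyz": [[0,0,0],[0,0,-0.0083],[0,0,-0.025],[0,0,-0.0667],[0,0,-0.1167],[0,0,-0.1667]], "turn": [0,0,0,0,0,0]}}

```text
clock: 12.68
position: [0.5102, -0.3402, 0.1251]
orientation: [-1.329, -2.846, -0.0]
ft_force: [-0.7, -0.2, -0.5]
width: 0.499
grasp_force: 61.0
```

```bash
python3 -c "
from h import *
a=eyes.snapshot('side')[175:295,220:360]
cv2.imwrite('pics/c6.png',cv2.resize(a[:,:,::-1],None,fx=5,fy=5,interpolation=cv2.INTER_CUBIC))
b=Tz(TP,[[.0085,.13,0]])[0]; print(b,rel([*b[:2],.16],TP[2]+np.pi/2))
"
```

```text
[0.61876046 0.16622391 0.        ] (array([320.7, 408. , -30.7]), np.float64(-55.4))
```

View pics/c6.png

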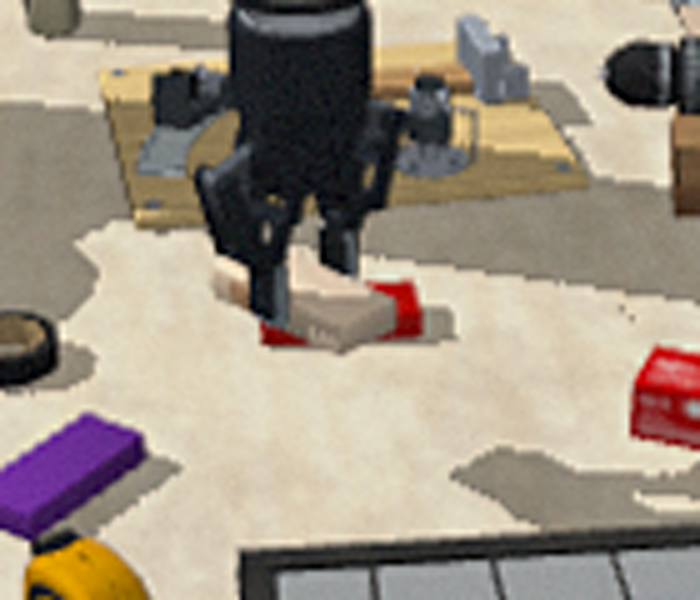

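The side view shows the piece held level between the fingers, with the hammer still cocked behind. I'll carry it over, staying 12 mm short of the anvil.

In the tool's units: 258 mm is 0.43, 231 mm is 0.385, -55.4 degrees is -0.3078.

>>> {"op": "step_arm", "data": {"gripper": [0.4,0.4,0.4,0.4,0.4,0.4,0.4,0.4,0.4,0.4], "xyz": [[0.025,0.0333,-0.025],[0.055,0.07,-0.0583],[0.09,0.115,-0.0833],[0.125,0.16,-0.0833],[0.16,0.205,-0.0833],[0.1967,0.25,-0.0833],[0.2317,0.295,-0.0833],[0.2667,0.34,-0.0833],[0.3017,0.385,-0.0833],[0.3367,0.43,-0.0833]], "turn": [-0.0278,-0.0556,-0.0833,-0.1167,-0.15,-0.1833,-0.2167,-0.25,-0.2833,-0.3078]}}

```text
clock: 13.57
position: [0.5788, -0.0184, 0.1741]
orientation: [-0.155, 3.137, -0.0]
ft_force: [1.1, -0.6, -0.7]
width: 0.499
grasp_force: 61.0
```

```bash
python3 -c "
from h import *
b=Tz(TP,[[-.0035,.13,0]])[0]; print(b,rel([*b[:2],.16],TP[2]+np.pi/2), manip.get_obs()['grasp_force'])
"
```

```text
[0.60681344 0.16509757 0.        ] (array([-45.9, 179.8,  14.1]), np.float64(0.3)) 60.96243381500244
```

In the tool's units: 175 mm is 0.2917, 150 mm is 0.25.

>>> {"op": "step_arm", "data": {"gripper": [0.4,0.4,0.4,0.4,0.4,0.4,0.4,0.4,0.4], "xyz": [[-0.0133,0.05,0],[-0.0267,0.1,0],[-0.04,0.15,0],[-0.0533,0.2,0],[-0.0667,0.25,0],[-0.0767,0.2917,0.0083],[-0.0767,0.2917,0.0167],[-0.0767,0.2917,0.0233],[-0.0767,0.2917,0.0233]], "turn": [0,0,0,0,0,0,0,0,0]}}

```text
clock: 14.32
position: [0.6078, 0.1581, 0.1588]
orientation: [0.146, -3.137, 0.001]
ft_force: [0.3, -0.9, -0.1]
width: 0.498
grasp_force: 61.0
```

```bash
python3 -c "
from h import *
b=Tz(TP,[[-.0035,.13,0]])[0]
for z in (.16,.055):print(rel([*b[:2],z],TP[2]+np.pi/2), manip.get_obs()['ft_force'])
a=eyes.snapshot('side')[130:215,235:345]
cv2.imwrite('pics/c7.png',cv2.resize(a[:,:,::-1],None,fx=7,fy=7,interpolation=cv2.INTER_CUBIC))
for X in ([.06,.09,.055],[.06,.17,.055],[0.048,.1045,.136+.019],[0.048,.1045,.136],[-.055,.1045,.136]): print((proj('side',Tz(TP,[X]))-[235,130])*7)
"
```

```text
(array([ 0.3,  7. , -1.2]), np.float64(-0.0)) [ 0.33664333 -0.89143628 -0.11476161]
(array([  0.2,   7.1, 103.8]), np.float64(-0.0)) [ 0.33664333 -0.89143628 -0.11476161]
[[559.14597897 389.44249525]]
[[525.42421968 335.49760226]]
[[532.97764798 202.63048185]]
[[532.56496564 237.20074604]]
[[338.24071534 251.2313303 ]]
```

View pics/c7.png

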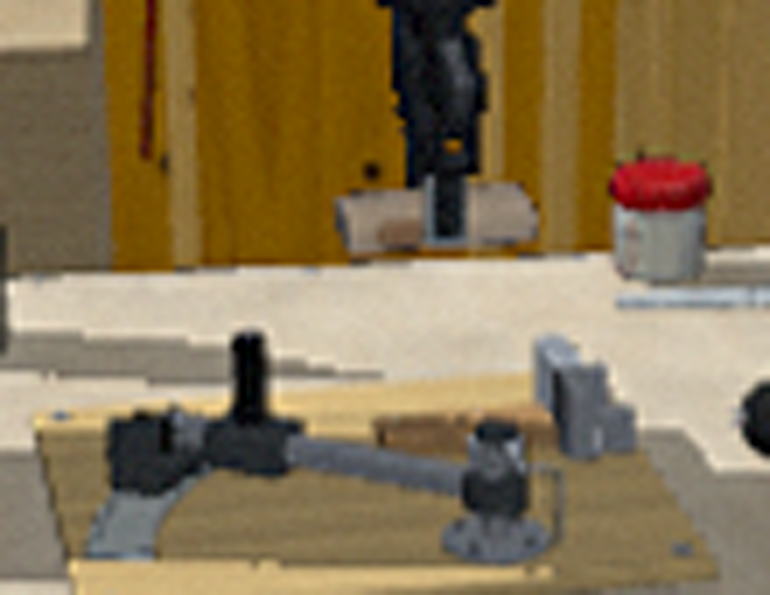

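The side view shows the piece at (337..540, 180..255), centred in the grip and aligned with the bed, with the anvil's face near (545,345..375). Next I'll correct y and lower to just above the bed.

In the tool's units: 102 mm is 0.17, 97 mm is 0.1617.

>>> {"op": "step_arm", "data": {"gripper": [0.4,0.4,0.4,0.4,0.4,0.4,0.4,0.4], "xyz": [[0,0.0117,0.0167],[0,0.0117,0.05],[0,0.0117,0.0833],[0,0.0117,0.1167],[0,0.0117,0.1417],[0,0.0117,0.1617],[0,0.0117,0.17],[0,0.0117,0.17]], "turn": [0,0,0,0,0,0,0,0]}}

```text
clock: 15.03
position: [0.6069, 0.165, 0.0562]
orientation: [0.145, -3.136, 0.0]
ft_force: [-0.4, 1.2, -0.1]
width: 0.498
grasp_force: 61.0
```

In the tool's units: 6.5 mm is 0.0108, 6 mm is 0.01.

>>> {"op": "step_arm", "data": {"gripper": [0.4,0.4,0.4,0.4,0.4,0.4,0.4,0.4], "xyz": [[0,0,0.0017],[0,0,0.0033],[0,0,0.005],[0,0,0.0067],[0,0,0.0083],[0,0,0.01],[0,0,0.0108],[0,0,0.0108]], "turn": [0,0,0,0,0,0,0,0]}}

```text
clock: 15.7
position: [0.6075, 0.1654, 0.0507]
orientation: [0.146, -3.138, 0.0]
ft_force: [-0.6, -0.4, -0.6]
width: 0.503
grasp_force: 61.0
```

```bash
python3 -c "
from h import *
b=Tz(TP,[[.0085,.13,0]])[0]
print(rel([*b[:2],.048],TP[2]+np.pi/2), manip.get_obs()['ft_force'])
"
```

```text
(array([-11.2,  -0.2,   2.7]), np.float64(-0.1)) [-0.58981226 -0.373305   -0.62167459]
```

In the tool's units: -11 mm is -0.0183, -10 mm is -0.0167.

>>> {"op": "step_arm", "data": {"gripper": [0.4,0.4,0.4,0.4,0.4,0.4,0.4,0.4], "xyz": [[-0.0033,0,0],[-0.0067,0,0],[-0.01,0,0],[-0.0133,0,0],[-0.015,0,0],[-0.0167,0,0],[-0.0183,0,0],[-0.0183,0,0]], "turn": [0,0,0,0,0,0,0,0]}}

```text
clock: 16.37
position: [0.6187, 0.1664, 0.0508]
orientation: [-0.146, 3.138, 0.0]
ft_force: [0.7, 0.1, -1.0]
width: 0.504
grasp_force: 61.0
```

>>> {"op": "step_arm", "data": {"gripper": [0.4,0.4,0.4,0.4], "xyz": [[-0.0012,0,0],[-0.0025,0,0],[-0.0025,0,0],[-0.0025,0,0]], "turn": [0,0,0,0]}}

```text
clock: 16.7
position: [0.6201, 0.1666, 0.0508]
orientation: [-0.146, 3.138, 0.0]
ft_force: [0.0, -0.3, -0.2]
width: 0.5
grasp_force: 61.0
```

In the tool's units: -1.5 mm is -0.0025, -0.7 mm is -0.0012.

>>> {"op": "step_arm", "data": {"gripper": [0.4,0.4,0.4,0.4], "xyz": [[-0.0012,0,0],[-0.0025,0,0],[-0.0025,0,0],[-0.0025,0,0]], "turn": [0,0,0,0]}}

```text
clock: 17.03
position: [0.6216, 0.1667, 0.0508]
orientation: [-0.146, 3.138, 0.0]
ft_force: [1.0, 0.7, -0.8]
width: 0.5
grasp_force: 61.0
```

In the tool's units: -1 mm is -0.0017, -0.7 mm is -0.0012.

>>> {"op": "step_arm", "data": {"gripper": [0.4,0.4,0.4,0.4], "xyz": [[-0.0012,0,0],[-0.0017,0,0],[-0.0017,0,0],[-0.0017,0,0]], "turn": [0,0,0,0]}}

```text
clock: 17.37
position: [0.6226, 0.1668, 0.0508]
orientation: [-0.146, 3.138, -0.0]
ft_force: [-0.1, -0.4, -0.7]
width: 0.499
grasp_force: 61.0
```

In the tool's units: -1 mm is -0.0017, -0.7 mm is -0.0012.

>>> {"op": "step_arm", "data": {"gripper": [0.4,0.4,0.4,0.4], "xyz": [[-0.0012,0,0],[-0.0017,0,0],[-0.0017,0,0],[-0.0017,0,0]], "turn": [0,0,0,0]}}

```text
clock: 17.7
position: [0.6229, 0.1669, 0.0506]
orientation: [0.146, -3.137, 0.0]
ft_force: [-4.7, -1.4, 1.7]
width: 0.5
grasp_force: 61.3
```

The end touches the anvil. I'll back off 2 mm and then lower to feel the bed.

In the tool's units: 2.3 mm is 0.0038, 1.5 mm is 0.0025.

>>> {"op": "step_arm", "data": {"gripper": [0.4,0.4,0.4,0.4,0.4], "xyz": [[0.0017,0,0],[0.0038,0,0],[0.0038,0,0.0012],[0.0038,0,0.0025],[0.0038,0,0.0025]], "turn": [0,0,0,0,0]}}

```text
clock: 18.12
position: [0.6213, 0.1667, 0.0492]
orientation: [-0.146, 3.138, 0.0]
ft_force: [0.3, -0.2, 0.0]
width: 0.495
grasp_force: 61.0
```

In the tool's units: 1 mm is 0.0017.

>>> {"op": "step_arm", "data": {"gripper": [0.4,0.4,0.4], "xyz": [[0,0,0.0017],[0,0,0.0017],[0,0,0.0017]], "turn": [0,0,0]}}

```text
clock: 18.37
position: [0.6212, 0.1667, 0.0482]
orientation: [0.146, -3.138, 0.0]
ft_force: [-0.2, -0.3, -0.4]
width: 0.499
grasp_force: 61.0
```

In the tool's units: 0.6 mm is 0.001.

>>> {"op": "step_arm", "data": {"gripper": [0.4,0.4,0.4], "xyz": [[0,0,0.001],[0,0,0.001],[0,0,0.001]], "turn": [0,0,0]}}

```text
clock: 18.62
position: [0.6213, 0.1667, 0.048]
orientation: [-0.146, 3.138, 0.0]
ft_force: [-2.1, -0.9, 4.1]
width: 0.498
grasp_force: 61.6
```

>>> {"op": "step_arm", "data": {"gripper": [0.55,0.65,0.75,0.8,0.8,0.8], "xyz": [[0,0,0],[0,0,0],[0,0,0],[0,0,0],[0,0,0],[0,0,0]], "turn": [0,0,0,0,0,0]}}

```text
clock: 19.12
position: [0.6212, 0.1667, 0.0476]
orientation: [0.146, -3.138, -0.0]
ft_force: [0.0, 0.2, -0.5]
width: 0.799
grasp_force: 0.0
```

In the tool's units: -140 mm is -0.2333, -130 mm is -0.2167.

>>> {"op": "step_arm", "data": {"gripper": [0.8,0.8,0.8,0.8,0.8,0.8,0.8,0.8], "xyz": [[0,0,-0.0083],[0,0,-0.025],[0,0,-0.0583],[0,0,-0.1083],[0,0,-0.1667],[0,0,-0.2167],[0,0,-0.2333],[0,0,-0.2333]], "turn": [0,0,0,0,0,0,0,0]}}

```text
clock: 19.78
position: [0.6225, 0.1669, 0.1915]
orientation: [-0.146, 3.133, 0.001]
ft_force: [-0.3, 0.7, 0.1]
width: 0.803
grasp_force: 0.0
```

```bash
python3 -c "
from h import *
print(manip.get_obs()['ft_force'],manip.get_obs()['clock'])
a=eyes.snapshot('side')[140:215,235:345]
cv2.imwrite('pics/c8.png',cv2.resize(a[:,:,::-1],None,fx=7,fy=7,interpolation=cv2.INTER_CUBIC))
for X in ([.06,.1045,.024],[-.043,.1045,.024],[-.043,.1045,.043],[.06,.1045,.043],[.06,.1555,.043],[-.043,.1555,.043]): print((proj('side',Tz(TP,[X]))-[235,140])*7)
"
```

```text
[-0.34288792  0.72785506  0.12000352] 19.7833
[[552.03003588 362.90331229]]
[[363.25692028 378.2761985 ]]
[[362.89287211 345.31870657]]
[[552.51896737 330.16682023]]
[[531.0939217  295.35471503]]
[[346.11063966 309.81941983]]
```

View pics/c8.png

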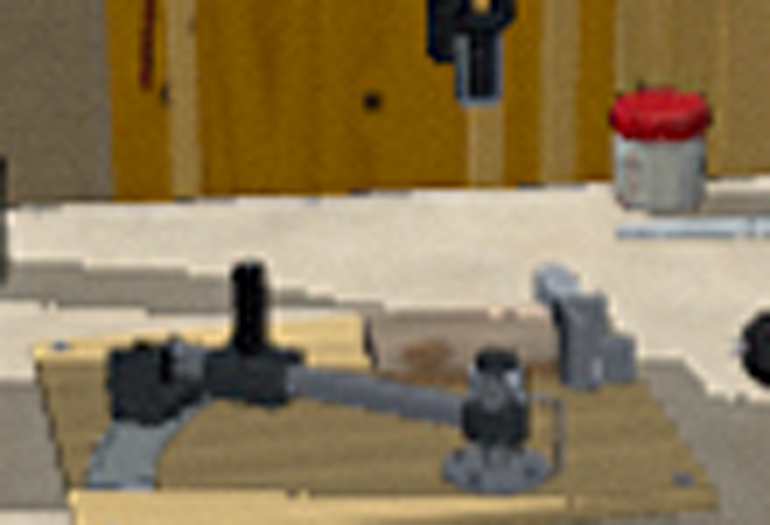

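The side view shows the piece flat on the bed from (370,312) to (557,375), its end at the anvil. The hammer is still cocked and the gripper is clear at (478,100), so I'm handing in.

```bash
python3 -c "
from h import *
print(manip.job_done())"
```

```text
the job is handed in; nothing more can be done
None
```

I handed the job in at about 20 s of the 72 s. The hammer is cocked on its catch and let go, and the test piece lies flat on the bed about 2 mm short of the anvil with the gripper clear; the hand-in gave no verdict.

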